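# Put the medium tart tamper back in its own keyed holder

### The job

The medium one of the three wooden tart tampers has been left standing on its large head: put it back in its own holder, the one whose dark outlines match its heads. Lay it on its side on the worktop and let go, then take it again from above by the shaft and press it down between the forks, large head at the large outline, until it is fully home and the sprung rollers have closed over the shaft. Do not knock the tamper over, and leave the other tampers and the things around where they are.

Things in the scene. Friction and masses are not known exactly. Their poses are not given: they have to be found in the camera images.
- tamper_medium: Middle one of three double-ended wooden tart tampers; starts upright on its large head. 148 mm long: square large head 54 x 54 x 24, round shaft 22 thick and 100 long, square small head 42 x 42 x 24 mm. Origin: centre of the large head's outer face; z along the shaft to the small head; x, y: normals of the heads' flat sides. Lying down it rests on flats of both heads.
- tamper_medium_mid (a point): Middle of the medium tamper's shaft, on its axis, 74 mm from the large head's outer face.
- tamper_medium_large_head (a point): Centre of the medium tamper's large head.
- holder_medium: The medium tamper's own holder, empty: wooden, fixed, 174 x 84 mm, end boards 76 mm high with dark squares. Origin: centre of its underside; x along the stored shaft towards the small-head end, z up. Steel forks 10 mm thick at x = -42 and +42 mm hold a 22 mm shaft, axis 50 mm up; 62 mm free between for fingers, above 24 mm. Outlines: 54 mm (-x end), 42 mm (+x end).
- holder_medium_seat (a point): Seat of the medium holder: where the middle of the shaft is when the tamper is home, 50 mm above the worktop; axes as the holder's. Home, the heads hang 3 mm above their beds, flats level; the heads have 3 mm play along x against the forks, the shaft about 1 mm across.
- keeper_medium (a joint): Sprung keeper of the medium holder: a bar hinged along x at y = +21, z = 20 mm; its two arms carry a black 10 mm roller over each fork from the +y side (roller centres at y = +10.5, z = 62.5 mm when closed). 0 closed, grows as they swing out, at most 0.6 rad. Pushing the shaft straight down past them takes 5 to 10 N, then it springs shut over the shaft.
- holder_large: Holder of the large tamper, occupied: wooden, fixed, 190 x 84 mm, end boards 76 mm high with dark squares. Origin: centre of its underside; x along the stored shaft towards the small-head end, z up. Steel forks 10 mm thick at x = -50 and +50 mm hold a 26 mm shaft, axis 50 mm up; 78 mm free between for fingers, above 24 mm. Outlines: 64 mm (-x end), 50 mm (+x end).
- holder_small: Holder of the small tamper, also empty: wooden, fixed, 158 x 84 mm, end boards 76 mm high with dark squares. Origin: centre of its underside; x along the stored shaft towards the small-head end, z up. Steel forks 10 mm thick at x = -34 and +34 mm hold a 18 mm shaft, axis 50 mm up; 46 mm free between for fingers, above 24 mm. Outlines: 44 mm (-x end), 34 mm (+x end).
- tamper_large: Large tamper, 164 mm long (heads 64 and 50 mm, shaft 26 mm), lying in its own holder; axes like the medium one's. To be left alone.
- tamper_small: Small tamper, 132 mm long (heads 44 and 34 mm, shaft 18 mm), lying on the wooden board at the left, in use. To be left alone.
- peeler: Black peeler lying on the worktop, 170 x 25 x 18 mm. Bystander.
- sugar_shaker: Glass shaker with a grey top, 44 mm across, 90 mm high; origin at its foot. Bystander.
- espresso_cup: White cup, 64 x 92 x 54 mm; origin at its foot. Bystander.

How it is judged:
On the way:
1. the medium tamper lies on its side on the worktop, let go (angle between tamper_medium's own z axis and vertical between 1.4 and 1.75 rad and height (world z) of tamper_medium_mid below 0.035 m and contact force between tamper_medium and the fingers below 0.05 N and linear speed of tamper_medium below 0.03 m/s), for 0.2 s.
At the end, for the whole second after the job is handed in: The medium tamper lies at rest in the medium holder: the middle of its shaft within 7 mm along, 5 mm across and 4 mm in height of the seat, its shaft parallel to the holder within 0.07 rad, its large head at the large outline (-x end), and the keeper closed (below 0.06 rad) (x of tamper_medium_mid in the frame of holder_medium_seat between -0.007 and 0.007 m and y of tamper_medium_mid in the frame of holder_medium_seat between -0.005 and 0.005 m and z of tamper_medium_mid in the frame of holder_medium_seat between -0.004 and 0.004 m and angle between the z axis of tamper_medium and the x axis of holder_medium, either way round below 0.07 rad and x of tamper_medium_large_head in the frame of holder_medium_seat below -0.03 m and value of joint keeper_medium below 0.06 rad and linear speed of tamper_medium below 0.02 m/s); the robot touches nothing.
It fails at once if the medium tamper is knocked over or flung (it turns faster than 8 rad/s) (angular speed of tamper_medium above 8 rad/s).
It fails at once if another tamper is moved by more than 25 mm (distance of any of tamper_large, tamper_small from where it was at the start of the episode above 0.025 m).
It fails at once if the peeler, the shaker or the cup is moved by more than 25 mm (distance of any of peeler, sugar_shaker, espresso_cup from where it was at the start of the episode above 0.025 m).
It also fails if it takes over 64 s, if anything falls off the work surface, if the arm or the gripper's body presses on something with over 40 N, if the wrist force passes 120 N, or if a joint passes its speed limit or range.

### The arm

A 7-joint arm with a two-finger parallel gripper is mounted at the origin on a cart in front of the work surface, level with it; the furniture and walls round the work are solid. World frame = base frame: x ahead of the robot, y to its left, z up, the work surface at z = 0. Lengths are in m, angles in rad, forces in N, time in s.
With the tool pointing down it reaches from about 0.425 to 0.875 m from the base axis. Payload 4.7 kg.
Tool frame: the origin (TCP) lies at the very end of the fingers, on their centre line; the grasp point (between the pads) lies behind it (ctrl.tcp_to_grasp is the y of the grasp point in the tool frame, in m); y points along the fingers, x is the direction in which the jaws open and shut, and the axes are right-handed (so a half turn about y gives the same grasp; the last joint's range is limited). The gripper opens to 87 mm and grips with 3 to 60 N. Pads are 19 mm wide; open, the fingers measure 117 mm over their backs; the gripper's body (75 mm by 190 mm) begins 51 mm behind the grasp point.
Start: joints at [-1.138, 0.321, -0.07, 1.45, 0.023, 1.371, -0.057], TCP at [0.264, 0.594, 0.223] pointing down, gripper open.
Joint ranges: [-2.86, 2.86], [-0.3, 2.09], [-1.38, 1.24], [0.06, 2.45], [-1.56, 4.7], [0.09, 2.05], [-2.69, 2.69]. Speed limits (rad/s): [2.57, 2.57, 3.14, 3.14, 3.14, 3.14, 3.14].

### API

Orientations are given as a rotation vector (axis times angle).
In Python, from bench import ctrl, get_image, workorder gives the robot as it stands.
- The arm moves only by the tool drive_tool, never from a script. Its argument "increments" is text: rows parted by semicolons, each of 5 numbers parted by spaces: the shift along the tool's x, y, z in mm, then the turn about the tool's y in degrees, then the closure in counts, from 0 (fully open) to 255 (shut). In form: tx ty tz yaw fingers; .... A call has 1 to 20 rows; each row shifts and turns the commanded pose from where the row before left it, along the tool's axes as they then stand; what a row does not reach is not made up. A row lasts 1/8 s, in which the tool goes at most 62.5 mm and 10.7 degrees, less where a joint would pass 70% of its speed; a pose out of reach is approached as far as the arm can. A call is refused whole if a number of a shift passes 62.5 or a number of a turn 10.7, either way. A call with a gripper value outside its range is refused whole. The fingers move at their own pace and stop on an object; "squeeze" is the grip in N (left out, the last holds). Time passes only in rows, so rows that do not move let the fingers close. It gives the time, the measured TCP pose, the force and the opening at its end, in the units of the state.
- ctrl.get_state(): the state, without advancing time (a new reading comes with each control period).
- get_image(name): name is "scene" or "top" or "wrist"; returns a dict with "img" (384x512x3 uint8, red, green, blue), "mtx" (3x3 intrinsics, pixels), "k1" (the pictures are not rectified: a ray, as slopes to the right and down, at radius r is drawn at 1 + k1 r^2 times it, then the intrinsics apply), "camera_from_world" (4x4, takes a point from world to camera coordinates). Camera axes: x right, y up, looking along -z (the intrinsics and any distortion apply to the point x, -y, -z); pixel columns grow to the right and rows downward; lengths in m; the calibration is good to about 2 mm. A picture is of the moment at which its call begins. There is no depth.
- workorder.close_job(): hands the job in, once; it reports no verdict.
The state is a dict: "time": time; "joint_positions": joint angles; "qd": joint speeds; "joint_torque": joint torques, N m; "position": TCP position; "tool_rot": TCP orientation; "ft_force": force on the tool from outside, world axes, zero at the start; "torque": the same for the moment, N m; "grip_width": opening from 0.0 (shut) to 1.0 (fully open).
Only numpy, scipy, OpenCV 4.12 (cv2) and the standard library are available. Lean on these libraries where they do the work, as an engineer would, in place of code of your own. Each camera call takes 0.05 s, during which the arm holds its last target.

## Working session

There is one attempt and no reset: what is moved stays moved. The work goes in short steps, Python scripts to look and compute and a tool call to move; the robot and the scene stay as the last step left them, time stands still between calls to the robot, and variables do not carry over. Pictures are saved under pics/ and viewed, and the job is handed in when it is done.

Besides the shell and the picture viewer there is one more tool, called after "Request:" in YAML: its name, and indented under it one key for each argument. drive_tool: Moves the arm, as the interface text tells. Its arguments: {"type":"object","properties":{"increments":{"type":"string"},"squeeze":{"type":"number"}},"required":["increments"]}

```bash
ls; mkdir -p pics; cat > h.py <<'E'
import numpy as np, cv2
from bench import ctrl, get_image, workorder
from scipy.spatial.transform import Rotation as R
def grab(n,f):
    d=get_image(n); cv2.imwrite('pics/'+f,cv2.cvtColor(d['img'],cv2.COLOR_RGB2BGR)); return d
def ray(d,u,v):
    K=np.array(d['mtx']);k=d['k1']
    a=np.array([(u-K[0,2])/K[0,0],(v-K[1,2])/K[1,1]])
    s=a.copy()
    for _ in range(30): s=a/(1+k*(s@s))
    M=np.array(d['camera_from_world']); 
    dc=np.array([s[0],-s[1],-1.]); Rm=M[:3,:3]; t=M[:3,3]
    return -Rm.T@t, Rm.T@dc
def onz(d,u,v,z):
    o,r=ray(d,u,v); return o+r*(z-o[2])/r[2]
def proj(d,p):
    M=np.array(d['camera_from_world']); c=M[:3,:3]@np.array(p)+M[:3,3]
    s=np.array([c[0],-c[1]])/-c[2]; s=s*(1+d['k1']*(s@s)); K=np.array(d['mtx'])
    return np.array([K[0,0]*s[0]+K[0,2],K[1,1]*s[1]+K[1,2]])
E
python3 - <<'E'
from h import *
import pickle
D={n:grab(n,n+'0.png') for n in ['scene','top','wrist']}
pickle.dump(D,open('d0.pkl','wb'))
print(ctrl.get_state(), ctrl.tcp_to_grasp)
for n in D: o,r=ray(D[n],256,192);print(n,o,r,D[n]['k1'])
E
```

```text
pics
{'time': 0.15, 'joint_positions': array([-1.13789113,  0.32168183, -0.07008222,  1.45137192,  0.0226377 ,
        1.3708138 , -0.05688984]), 'qd': array([-5.81245055e-04, -2.01332451e-03, -1.70768973e-03, -2.60377927e-03,
       -1.79964317e-03, -4.30475851e-04, -8.95297412e-05]), 'joint_torque': array([-3.07565042e-04, -4.91795146e+01, -4.04778421e-01, -3.12877929e+01,
       -6.39941893e-02,  4.04899532e-02,  1.15940643e-04]), 'position': array([0.26422313, 0.59342129, 0.22170533]), 'tool_rot': array([-1.37962538, -0.89459552,  0.89653105]), 'ft_force': array([0.68510725, 0.47220845, 0.74981044]), 'torque': array([0.00267455, 0.017622  , 0.04180122]), 'grip_width': 0.9991404022631667} -0.0187
scene [ 0.07658994 -0.58175893  0.80719256] [ 0.42182299  0.6161525  -0.66519105] -0.07797645244139834
top [0.36410857 0.06025853 1.17445399] [ 0.1511904   0.0259553  -0.98816911] -0.1150700701650122
wrist [0.19426962 0.62482467 0.38354178] [ 0.25699605 -0.10729756 -0.96047598] -0.05892541948505317
```

View pics/scene0.png

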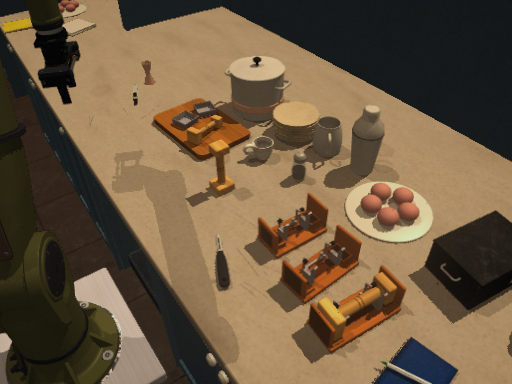

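View pics/top0.png

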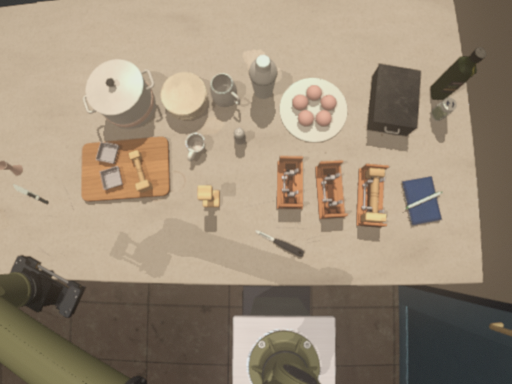

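View pics/wrist0.png

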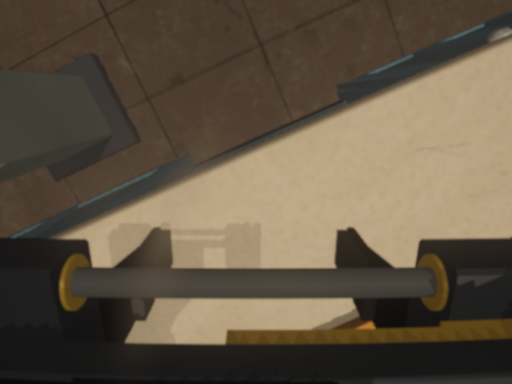

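```bash
python3 - <<'E'
from h import *
import pickle
D=pickle.load(open('d0.pkl','rb'))
t=D['top']['img'];s=D['scene']['img']
f=lambda im,x0,y0,x1,y1,k:cv2.cvtColor(cv2.resize(im[y0:y1,x0:x1],None,fx=k,fy=k,interpolation=cv2.INTER_CUBIC),cv2.COLOR_RGB2BGR)
cv2.imwrite('pics/topz.png',f(t,180,140,400,270,3.5))
cv2.imwrite('pics/scez.png',f(s,190,120,420,350,2.6))
d=D['top']
for u,v in [(208,195),(331,190),(290,183),(372,195),(285,365),(280,245),(256,280)]: print(u,v,onz(d,u,v,0))
Rt=R.from_rotvec(ctrl.get_state()['tool_rot']).as_matrix(); print(Rt)
E
```

```text
208 195 [0.53329028 0.24780702 0.        ]
331 190 [ 0.55129531 -0.15302482  0.        ]
290 183 [ 0.57390719 -0.01957107  0.        ]
372 195 [ 0.53529601 -0.28743907  0.        ]
285 365 [ 0.00059581 -0.00307515  0.        ]
280 245 [0.37332074 0.01334742 0.        ]
256 280 [0.26285328 0.08897342 0.        ]
[[ 4.06633075e-01 -4.90740276e-04 -9.13591430e-01]
 [ 9.13590357e-01 -1.40565767e-03  4.06633352e-01]
 [-1.48374816e-03 -9.99998892e-01 -1.23251315e-04]]
```

View pics/topz.png

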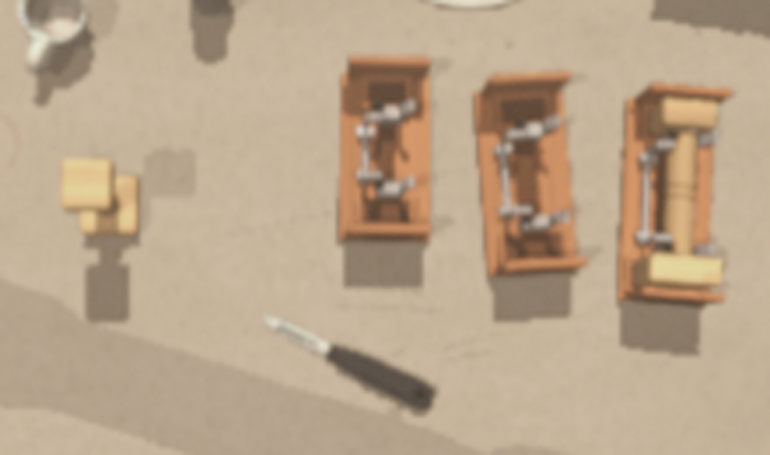

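View pics/scez.png

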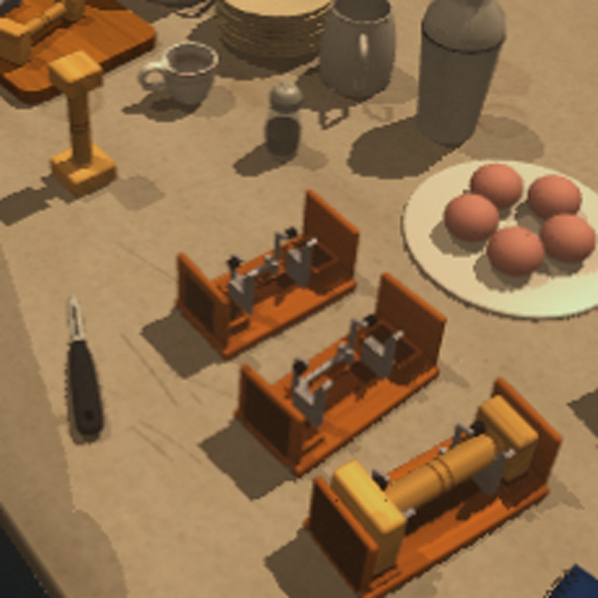

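```bash
python3 - <<'E'
from h import *
import pickle
D=pickle.load(open('d0.pkl','rb'))
d=D['top'];t=d['img']
c=lambda x0,y0,x1,y1,k:cv2.cvtColor(cv2.resize(t[y0:y1,x0:x1],None,fx=k,fy=k,interpolation=cv2.INTER_CUBIC),cv2.COLOR_RGB2BGR)
a=c(190,175,230,215,9); b=c(310,150,355,225,8)
cv2.imwrite('pics/ta.png',a);cv2.imwrite('pics/tb.png',b)
print('head',onz(d,180+87/3.5,140+183/3.5,.148))
for u,v in [(62,158),(112,158),(112,208),(62,208)]: print(onz(d,180+u/3.5,140+v/3.5,.148)[:2])
print('large')
for u,v in [(138,176),(138,235),(80,235)]: print(onz(d,180+u/3.5,140+v/3.5,.024)[:2])
print('shaker',onz(d,240,142,0),'cup',onz(d,195,152,0))
print('holders')
for n,p in dict(med=[(484,83),(571,73),(490,272),(584,262)],small=[(348,58),(430,57),(340,240),(430,240)]).items():
  q=np.array([onz(d,180+u/3.5,140+v/3.5,.076)[:2] for u,v in p]); print(n,q,np.linalg.norm((q[0]+q[1]-q[2]-q[3])/2), q.mean(0))
E
```

```text
head [0.51976918 0.23344298 0.148     ]
[0.54042518 0.25473708]
[0.54054115 0.21343271]
[0.49928372 0.21235198]
[0.49907666 0.25340255]
large
[0.54522979 0.20757295]
[0.49100902 0.20634567]
[0.49068723 0.259421  ]
shaker [0.71226203 0.14577081 0.        ] cup [0.67808415 0.2958282  0.        ]
holders
med [[ 0.62098208 -0.1020277 ]
 [ 0.63045731 -0.17931756]
 [ 0.45462496 -0.10409467]
 [ 0.46341365 -0.18566181]] 0.16675343533663756 [ 0.5423695  -0.14277543]
small [[ 0.64313133  0.01757939]
 [ 0.64429588 -0.0547932 ]
 [ 0.48181438  0.0248907 ]
 [ 0.48211333 -0.05271686]] 0.16181784150092762 [ 0.56283873 -0.01625999]
```

View pics/ta.png

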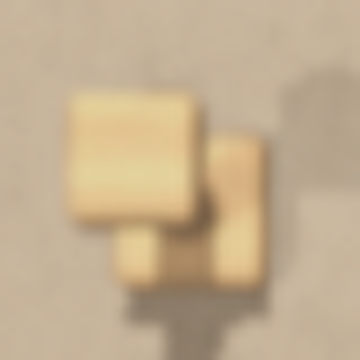

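View pics/tb.png

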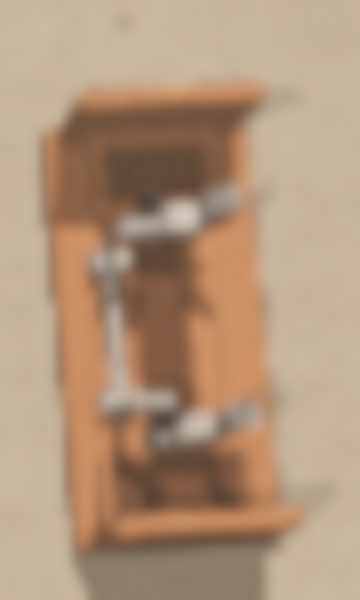

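Request:
drive_tool:
  increments: "0 0 0 -8 0;0 0 0 -8 0;0 0 0 -8 0;-25 0 -18 0 0;-25 0 -18 0 0;-25 0 -18 0 0;-25 0 -18 0 0;-25 0 -18 0 0;-25 0 -18 0 0;-25 0 -18 0 0;-25 0 -18 0 0;-25 0 -18 0 0;-25 0 -18 0 0;-25 0 -18 0 0;-25 0 -18 0 0;-25 0 -18 0 0;-20 0 -10 0 0;0 0 0 0 0"

```text
time: 2.4
position: [0.5092, 0.2468, 0.2224]
tool_rot: [-1.212, -1.206, 1.207]
ft_force: [-0.2, 0.8, -0.6]
grip_width: 0.999
```

```bash
python3 - <<'E'
from h import *
s=ctrl.get_state();print(s['time'],s['position'],s['joint_positions'],s['ft_force']);print(R.from_rotvec(s['tool_rot']).as_matrix().round(4))
d=grab('wrist','w1.png');grab('scene','s1.png')
print([proj(d,(.519,.2335,.148)),proj(d,(.519+.021,.2335+.021,.148))])
E
```

```text
2.4 [0.5092048  0.24677077 0.22235476] [-0.62844091  0.14089863  0.14358294  1.6711139  -0.01994264  1.33146142
  1.08539423] [-0.16694815  0.76790961 -0.59790982]
[[ 3.9e-03 -0.0e+00 -1.0e+00]
 [ 1.0e+00 -8.0e-04  3.9e-03]
 [-8.0e-04 -1.0e+00  0.0e+00]]
[array([235.88712562, 215.09846723]), array([263.74677875, 240.70210784])]
```

View pics/w1.png

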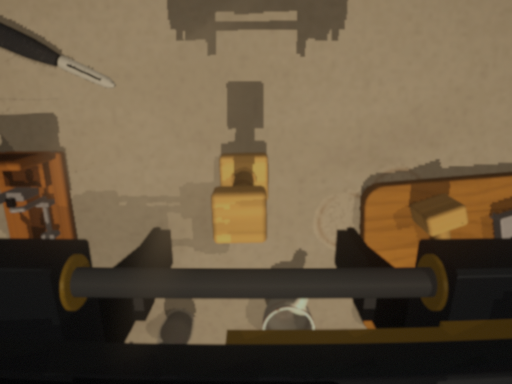

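Request:
drive_tool:
  increments: "-11 0 -10 0 0;0 15 0 0 0;0 15 0 0 0;0 15 0 0 0;0 15 0 0 0;0 15 0 0 0;0 15 0 0 0;0 15 0 0 0;0 0 0 0 0"

```text
time: 3.62
position: [0.5175, 0.2374, 0.116]
tool_rot: [-1.208, -1.207, 1.211]
ft_force: [-0.6, 0.1, 0.9]
grip_width: 1.0
```

```bash
python3 - <<'E'
from h import *
d=grab('wrist','w2.png');d=grab('scene','s2.png')
cv2.imwrite('pics/s2z.png',cv2.cvtColor(cv2.resize(d['img'][100:250,130:330],None,fx=4,fy=4),cv2.COLOR_RGB2BGR))
E
```

```text
(no output)
```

View pics/w2.png

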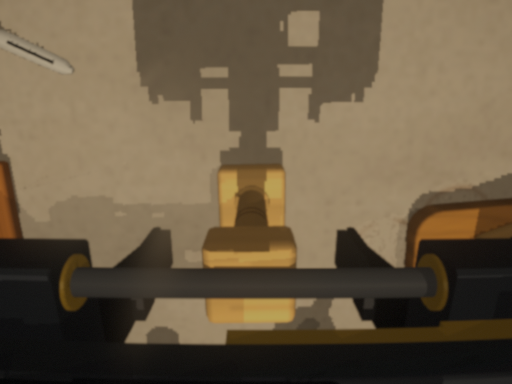

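View pics/s2z.png

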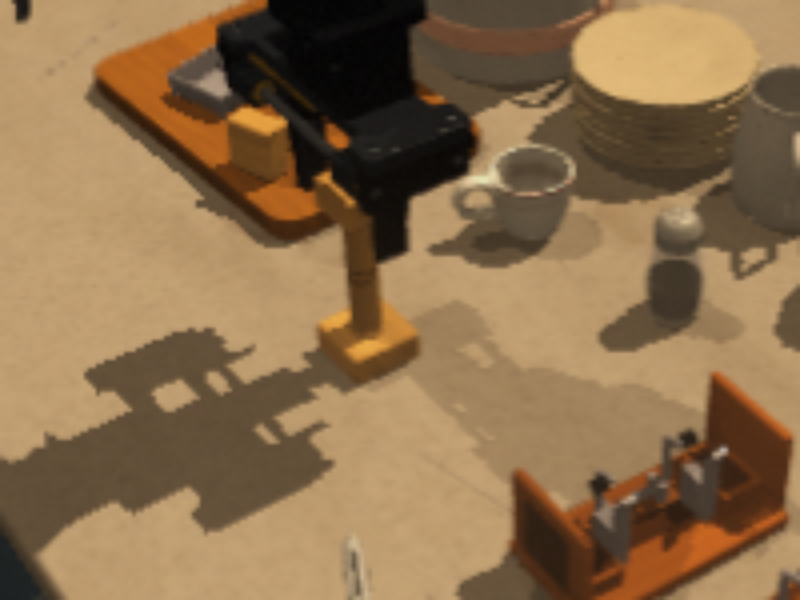

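Request:
drive_tool:
  increments: "0 0 0 0 60;0 0 0 0 90;0 0 0 0 110;0 0 0 0 120;0 0 0 0 130;0 0 0 0 150;0 0 0 0 170;0 0 0 0 170;0 0 0 0 170"
  squeeze: 12

```text
time: 4.85
position: [0.5184, 0.2377, 0.1176]
tool_rot: [-1.209, -1.209, 1.209]
ft_force: [0.1, -0.2, 1.2]
grip_width: 0.483
```

Request:
drive_tool:
  increments: "0 -10 0 0 170;0 -10 0 0 170;-10 0 10 0 170;-15 0 15 0 170;-15 0 15 0 170;-15 0 15 0 170;-10 0 15 0 170;-3 0 5 0 170;0 0 0 0 170;0 6 0 0 170;0 6 0 0 170;0 4 0 0 170;0 2 0 0 170;0 0 0 0 170"

```text
time: 6.6
position: [0.4434, 0.1698, 0.1194]
tool_rot: [-1.209, -1.209, 1.209]
ft_force: [-0.4, -0.1, -1.4]
grip_width: 0.483
```

```bash
python3 - <<'E'
from h import *
d=grab('scene','s3.png')
cv2.imwrite('pics/s3z.png',cv2.cvtColor(cv2.resize(d['img'][120:270,130:330],None,fx=4,fy=4),cv2.COLOR_RGB2BGR))
E
```

```text
(no output)
```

View pics/s3z.png

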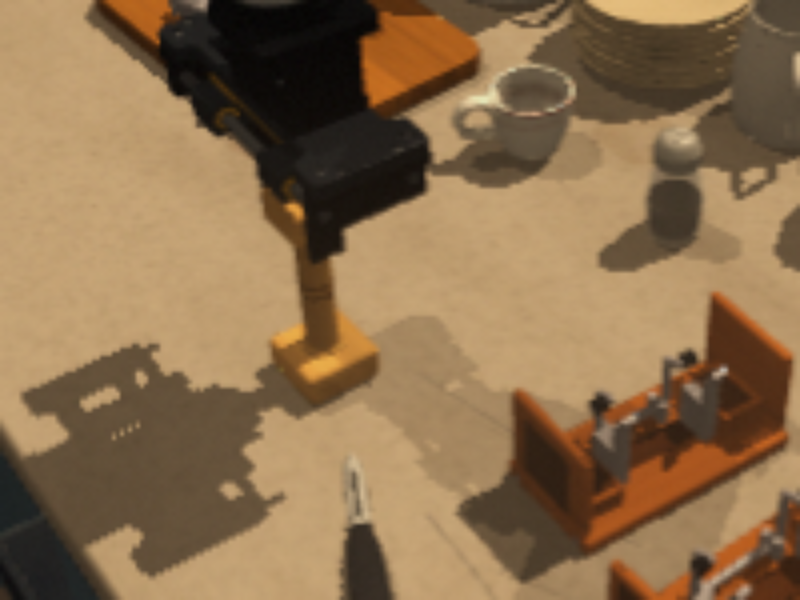

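Request:
drive_tool:
  increments: "0 2 0 0 170;0 0 0 0 170;0 -1 -12 0 170;0 -1 -12 0 170;0 0 -12 0 170;0 2 -12 0 170;0 3 -12 0 170;0 3 -12 0 170;0 5 -11 0 170;0 5 -11 0 170;0 7 -10 0 170;0 7 -10 0 170;0 0 0 0 170"
  squeeze: 5

```text
time: 8.28
position: [0.5572, 0.1697, 0.0863]
tool_rot: [-1.209, -1.207, 1.21]
ft_force: [-0.0, -0.3, -0.6]
grip_width: 0.484
```

```bash
python3 - <<'E'
from h import *
d=grab('scene','s4.png')
cv2.imwrite('pics/s4z.png',cv2.cvtColor(cv2.resize(d['img'][120:270,130:330],None,fx=4,fy=4),cv2.COLOR_RGB2BGR))
E
```

```text
(no output)
```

View pics/s4z.png

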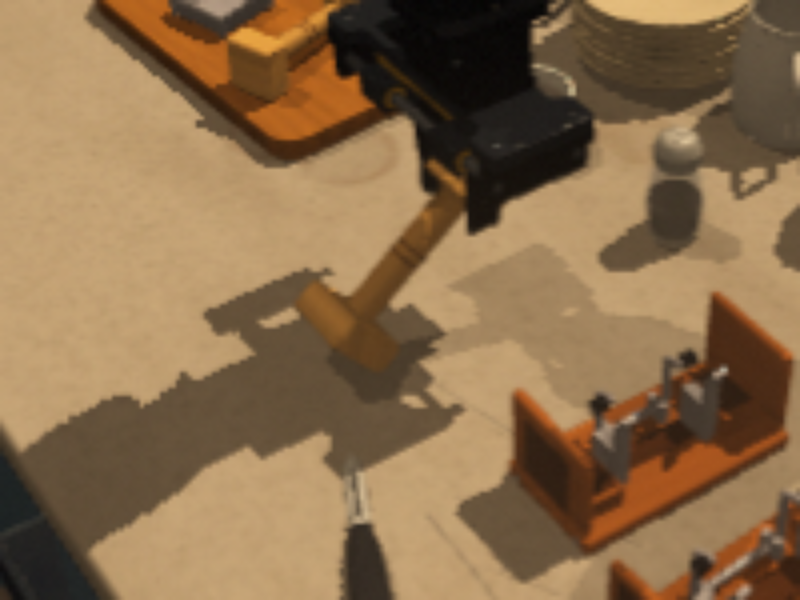

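Request:
drive_tool:
  increments: "0 8 -9 0 170;0 8 -8 0 170;0 9 -7 0 170;0 10 -6 0 170;0 11 -5 0 170;0 11 -4 0 170;0 11 -3 0 170;0 8 -2 0 170;0 2 -1 0 170;0 0 0 0 170;0 0 0 0 170"

```text
time: 9.7
position: [0.6023, 0.1699, 0.0098]
tool_rot: [-1.209, -1.21, 1.209]
ft_force: [-0.4, -0.4, -1.5]
grip_width: 0.483
```

```bash
python3 - <<'E'
from h import *
d=grab('scene','s5.png')
cv2.imwrite('pics/s5z.png',cv2.cvtColor(cv2.resize(d['img'][120:270,130:330],None,fx=4,fy=4),cv2.COLOR_RGB2BGR))
E
```

```text
(no output)
```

View pics/s5z.png

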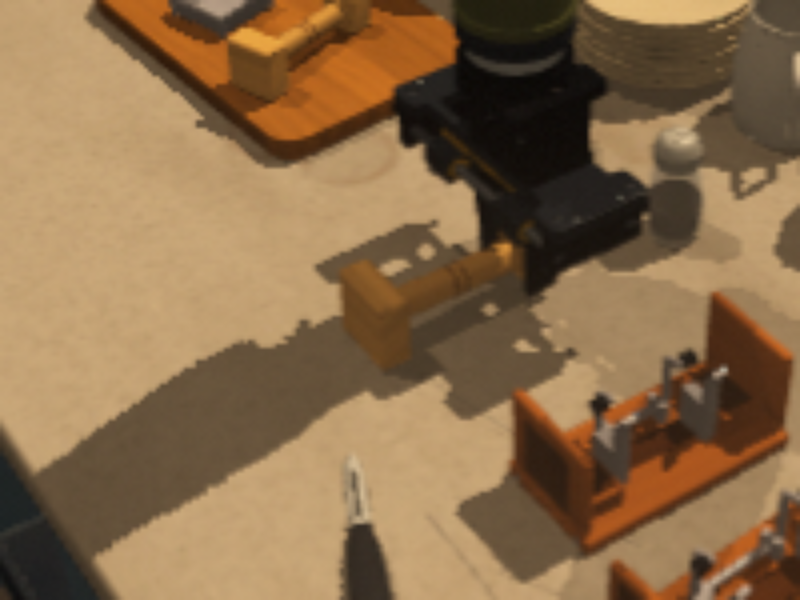

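Request:
drive_tool:
  increments: "0 3 -1 0 170;0 2 0 0 170;0 0 0 0 170;0 0 0 0 120;0 0 0 0 100;0 0 0 0 80;0 0 0 0 50;0 0 0 0 20;0 0 0 0 0;0 0 0 0 0;0 -15 0 0 0;0 -25 0 0 0;0 -25 0 0 0;0 -25 0 0 0;0 -25 0 0 0;0 -25 0 0 0;0 -20 30 0 0;0 -20 30 0 0;0 -10 30 0 0;0 0 0 0 0"

```text
time: 12.25
position: [0.5127, 0.1705, 0.1971]
tool_rot: [-1.209, -1.213, 1.207]
ft_force: [-0.0, 0.8, 1.0]
grip_width: 1.005
```

```bash
python3 - <<'E'
from h import *
import pickle
D={n:grab(n,n+'6.png') for n in ['scene','top','wrist']}
pickle.dump(D,open('d6.pkl','wb'))
t=D['top']['img']
cv2.imwrite('pics/top6z.png',cv2.cvtColor(cv2.resize(t[150:240,190:350],None,fx=5,fy=5,interpolation=cv2.INTER_CUBIC),cv2.COLOR_RGB2BGR))
E
```

```text
(no output)
```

View pics/scene6.png

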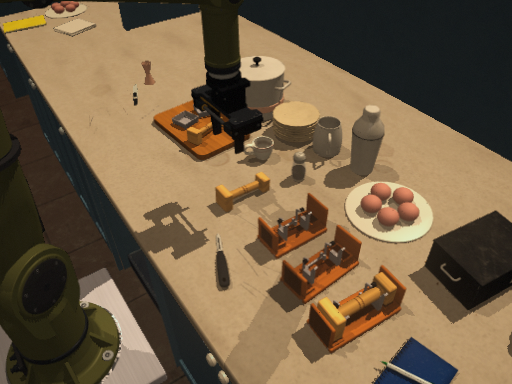

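View pics/wrist6.png

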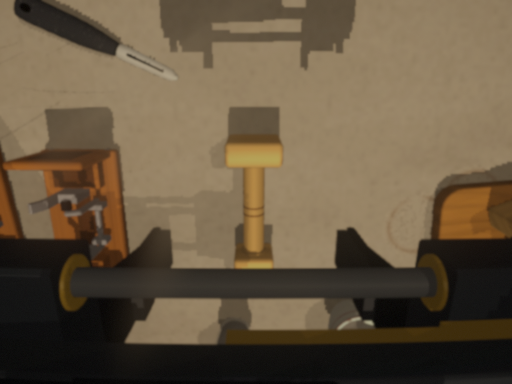

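View pics/top6z.png

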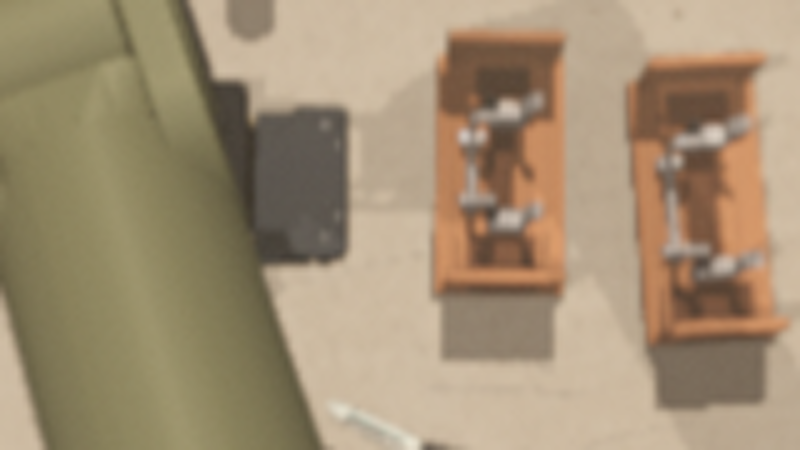

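```bash
python3 - <<'E'
from h import *
import pickle
d=pickle.load(open('d6.pkl','rb'))['wrist']
print('ring',onz(d,254.5,212,.035)); print('large in edge',onz(d,254,142,.054),onz(d,254,166,.054),'axis far',onz(d,254,246,.035), 'small', onz(d,253.5,247,.045))
s=pickle.load(open('d6.pkl','rb'))['scene']
cv2.imwrite('pics/s6z.png',cv2.cvtColor(cv2.resize(s['img'][160:220,200:290],None,fx=8,fy=8,interpolation=cv2.INTER_CUBIC),cv2.COLOR_RGB2BGR))
print(proj(s,(.541,.17,.035)),proj(s,(.479,.17,.027)))
E
```

```text
ring [0.55236179 0.17111648 0.035     ]
large in edge [0.47837246 0.17052539 0.054     ] [0.50052869 0.17053303 0.054     ] axis far [0.59041832 0.17062112 0.035     ] small [0.58678097 0.17008007 0.045     ]
[240.4061278  188.33245631] [220.83245674 199.76928401]
```

View pics/s6z.png

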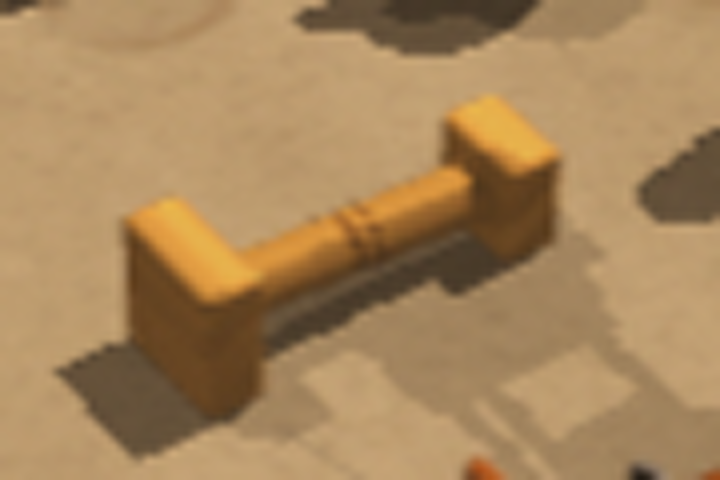

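Request:
drive_tool:
  increments: "0 0 -20 0 0;0 0 -20 0 0;0 25 0 0 0;0 25 0 0 0;0 25 0 0 0;0 25 0 0 0;0 25 0 0 0;0 20 0 0 0;0 20 0 0 0;0 15 0 0 0;0 10 0 0 0;0 0 0 0 0"

```text
time: 13.9
position: [0.5531, 0.1696, 0.0038]
tool_rot: [-1.209, -1.208, 1.21]
ft_force: [1.1, 0.1, 1.1]
grip_width: 1.001
```

```bash
python3 - <<'E'
from h import *
s=ctrl.get_state();print(R.from_rotvec(s['tool_rot']).as_matrix().round(4), s['joint_positions'].round(2))
d=grab('wrist','w7.png')
d=grab('scene','s7.png')
cv2.imwrite('pics/s7z.png',cv2.cvtColor(cv2.resize(d['img'][100:250,170:370],None,fx=4,fy=4),cv2.COLOR_RGB2BGR))
E
```

```text
[[ 0.0e+00 -1.2e-03 -1.0e+00]
 [ 1.0e+00 -7.0e-04  0.0e+00]
 [-7.0e-04 -1.0e+00  1.2e-03]] [-0.51  0.38  0.2   1.86 -0.09  0.92  1.3 ]
```

View pics/w7.png

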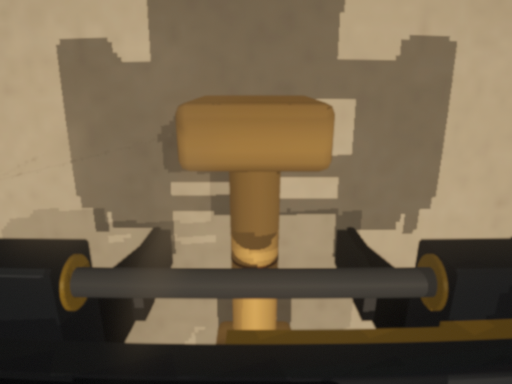

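View pics/s7z.png

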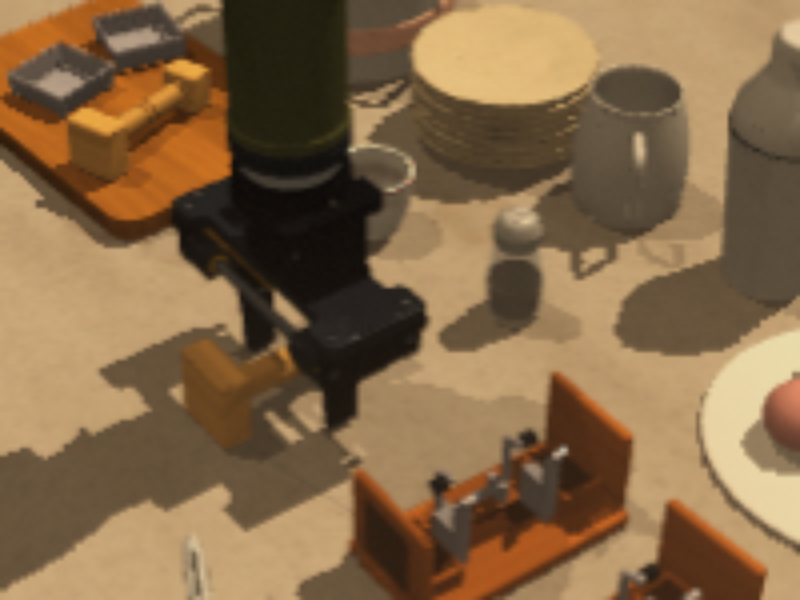

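Request:
drive_tool:
  increments: "0 -1 0 0 80;0 0 0 0 130;0 0 0 0 160;0 0 0 0 180;0 0 0 0 190;0 0 0 0 210;0 0 0 0 220;0 0 0 0 220;0 0 0 0 220;0 -8 0 0 220;0 -15 0 0 220;0 -25 0 0 220;0 -30 0 0 220;0 -30 0 0 220;0 -30 0 0 220;0 -25 0 0 220;0 0 0 0 220"
  squeeze: 30

```text
time: 16.12
position: [0.5551, 0.1703, 0.1718]
tool_rot: [-1.212, -1.214, 1.205]
ft_force: [0.9, -0.2, -1.6]
grip_width: 0.244
```

```bash
python3 - <<'E'
from h import *
import pickle
D={n:grab(n,n+'8.png') for n in ['scene','top','wrist']}
pickle.dump(D,open('d8.pkl','wb'))
E
```

```text
(no output)
```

View pics/wrist8.png

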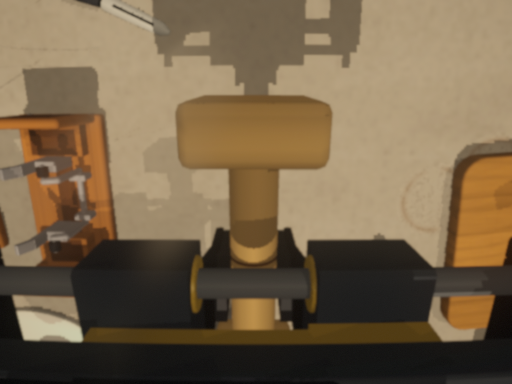

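View pics/scene8.png

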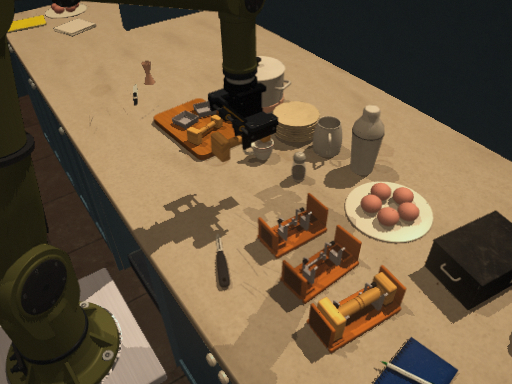

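Request:
drive_tool:
  increments: "0 -20 0 0 220;0 -20 0 0 220;0 -20 5 0 220;-25 0 5 0 220;-30 0 5 0 220;-30 0 5 0 220;-30 0 5 0 220;-30 0 5 0 220;-20 0 0 0 220;0 0 0 0 220;0 0 0 0 220"

```text
time: 17.65
position: [0.5229, 0.0054, 0.2281]
tool_rot: [-1.208, -1.209, 1.209]
ft_force: [-0.2, -0.2, -2.6]
grip_width: 0.242
```

```bash
python3 - <<'E'
from h import *
import pickle
D={n:grab(n,n+'9.png') for n in ['scene','top','wrist']}
pickle.dump(D,open('d9.pkl','wb'))
E
```

```text
(no output)
```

View pics/wrist9.png

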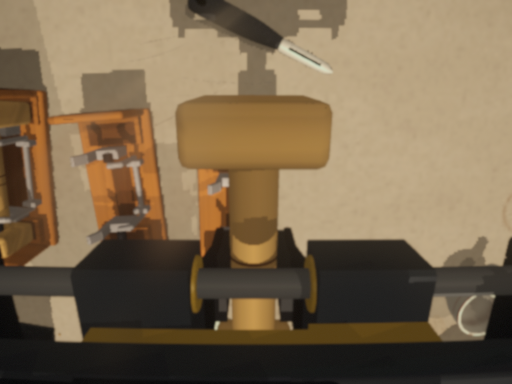

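Request:
drive_tool:
  increments: "0 -10 20 0 220;0 -10 20 0 220;0 -10 20 0 220;0 -10 15 0 220;0 0 0 0 220;0 0 0 0 220"

```text
time: 18.55
position: [0.4487, 0.0052, 0.2683]
tool_rot: [-1.209, -1.21, 1.21]
ft_force: [-0.2, -0.6, -1.8]
grip_width: 0.242
```

```bash
python3 - <<'E'
from h import *
import pickle
D={n:grab(n,n+'10.png') for n in ['wrist']}
pickle.dump(D,open('d10.pkl','wb'))
t=D['wrist']['img'];print(ctrl.get_state()['position'])
cv2.imwrite('pics/w10z.png',cv2.cvtColor(cv2.resize(t[100:270,40:220],None,fx=4,fy=3.5,interpolation=cv2.INTER_CUBIC),cv2.COLOR_RGB2BGR))
E
```

```text
[0.44869395 0.00510904 0.26809012]
```

View pics/wrist10.png

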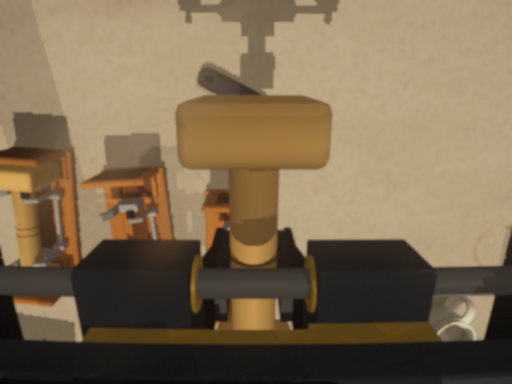

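View pics/w10z.png

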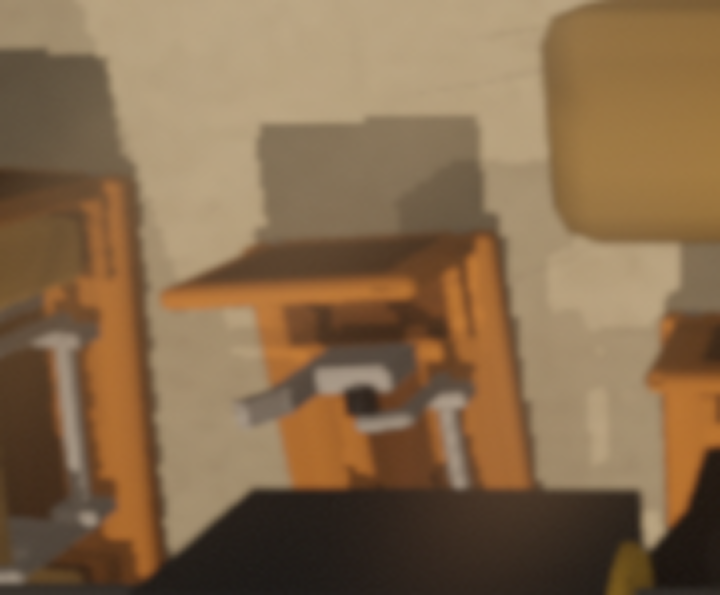

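Request:
drive_tool:
  increments: "0 0 -25 0 220;0 0 -25 0 220;0 0 -25 0 220;0 0 -25 0 220;0 0 -25 0 220;0 0 -25 0 220;0 0 0 0 220;0 0 0 0 220"

```text
time: 19.6
position: [0.5979, 0.0048, 0.2677]
tool_rot: [-1.208, -1.208, 1.21]
ft_force: [0.4, 0.4, -1.1]
grip_width: 0.243
```

```bash
python3 - <<'E'
from h import *
import pickle
D={n:grab(n,n+'11.png') for n in ['wrist']}
pickle.dump(D,open('d11.pkl','wb'))
t=D['wrist']['img'];print(ctrl.get_state()['position'])
cv2.imwrite('pics/w11z.png',cv2.cvtColor(cv2.resize(t[60:240,40:220],None,fx=4,fy=3.3,interpolation=cv2.INTER_CUBIC),cv2.COLOR_RGB2BGR))
E
```

```text
[0.5978083  0.00484348 0.26807535]
```

View pics/wrist11.png

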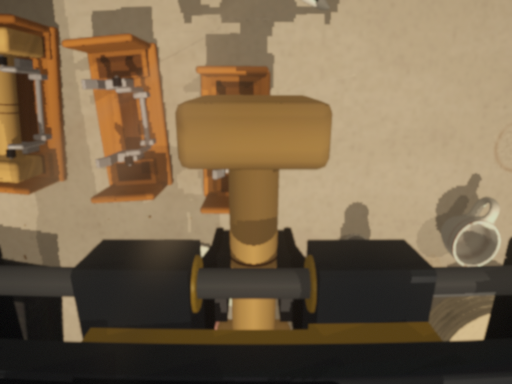

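View pics/w11z.png

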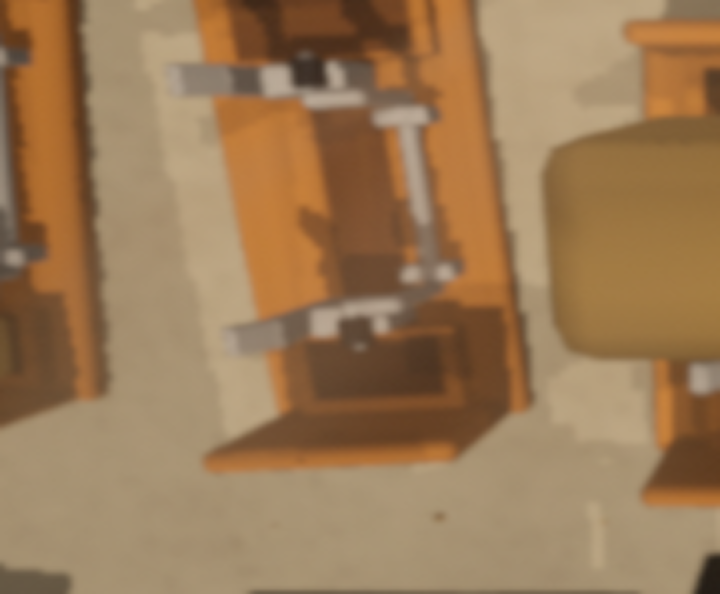

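```bash
python3 - <<'E'
from h import *
import pickle
d=pickle.load(open('d11.pkl','rb'))['wrist'];t=d['img']
f=lambda x0,y0,x1,y1,k,n:cv2.imwrite(n,cv2.cvtColor(cv2.resize(t[y0:y1,x0:x1],None,fx=k,fy=k,interpolation=cv2.INTER_CUBIC),cv2.COLOR_RGB2BGR))
f(55,25,180,95,6,'pics/c1.png'); f(75,145,180,210,7,'pics/c2.png')
E
```

```text
(no output)
```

View pics/c1.png

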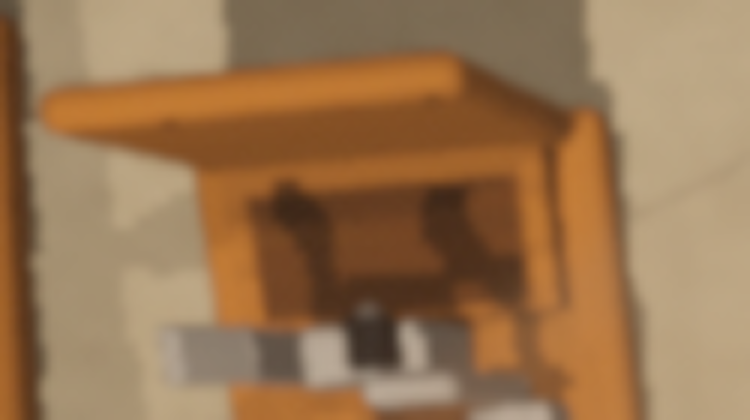

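View pics/c2.png

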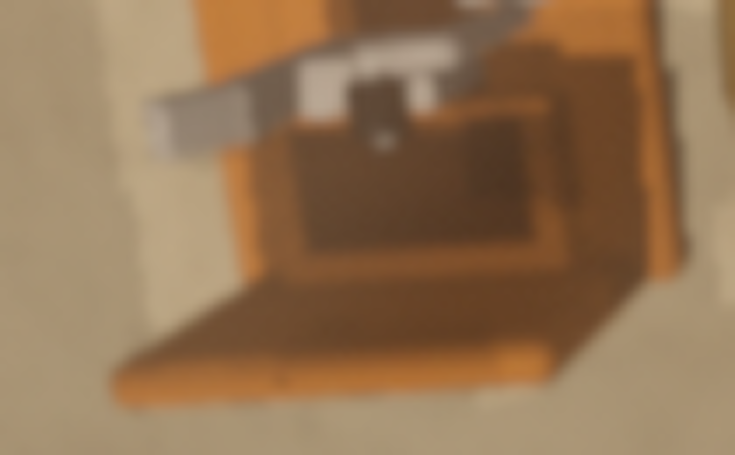

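```bash
python3 - <<'E'
from h import *
import pickle
d=pickle.load(open('d11.pkl','rb'))['wrist'];t=pickle.load(open('d0.pkl','rb'))['top']
c1=lambda u,v:(55+u/6-.4,25+v/6-.4); c2=lambda u,v:(75+u/7-.4,145+v/7-.4)
z=.076
P=[c1(42,92),c1(460,55),c2(118,407),c2(552,380)]
q=np.array([onz(d,*p,z)[:2] for p in P]); print(q)
n=(q[0]+q[1])/2; f=(q[2]+q[3])/2
c=(n+f)/2; a=f-n
print('centre',c,'len',np.linalg.norm(a),'yaw deg',np.degrees(np.arctan2(a[1],a[0])),'yaw from boards',[np.degrees(np.arctan2(-(q[i+1]-q[i])[0],(q[i+1]-q[i])[1])) for i in (0,2)],'w',[np.linalg.norm(q[i+1]-q[i]) for i in(0,2)])
# rollers: z~.0675 top
for nm,p in dict(near=c1(372,340),far=c2(383,110)).items(): print(nm,onz(d,*p,.0625)[:2])
# fork top tips top view rough
cc=np.array([*c,0]); yaw=np.arctan2(a[1],a[0])
Rz=R.from_euler('z',yaw).as_matrix()
# overlay on top0 & wrist
def ov(D,img,fn,box,k):
    im=cv2.cvtColor(cv2.resize(img[box[1]:box[3],box[0]:box[2]],None,fx=k,fy=k,interpolation=cv2.INTER_CUBIC),cv2.COLOR_RGB2BGR)
    for z in(0,.076):
      for sx in(-1,1):
        for sy in(-1,1):
          p=cc+Rz@np.array([sx*.087,sy*.042,z]); u=proj(D,p); cv2.circle(im,(int((u[0]-box[0])*k),int((u[1]-box[1])*k)),3,(255,0,0) if z else (0,255,0),-1)
    for sx in(-.042,.042):
      u=proj(D,cc+Rz@np.array([sx,.0105,.0675])); cv2.circle(im,(int((u[0]-box[0])*k),int((u[1]-box[1])*k)),3,(255,0,255),-1)
    cv2.imwrite(fn,im)
ov(d,d['img'],'pics/o1.png',(50,20,190,220),3); ov(t,t['img'],'pics/o2.png',(305,145,360,230),7)
E
```

```text
[[ 0.46481577 -0.18735161]
 [ 0.46095967 -0.11568104]
 [ 0.63591626 -0.17766388]
 [ 0.63131507 -0.10643038]]
centre [ 0.54825169 -0.14678173] len 0.1709903464221526 yaw deg 3.174580581588948 yaw from boards [np.float64(3.0797185582551445), np.float64(3.695778140619049)] w [np.float64(0.07177422074096015), np.float64(0.07138194165905594)]
near [ 0.50530865 -0.13998453]
far [ 0.59027293 -0.13433218]
```

View pics/o1.png

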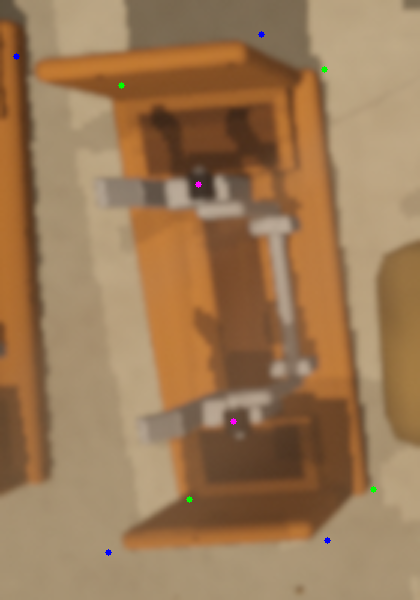

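View pics/o2.png

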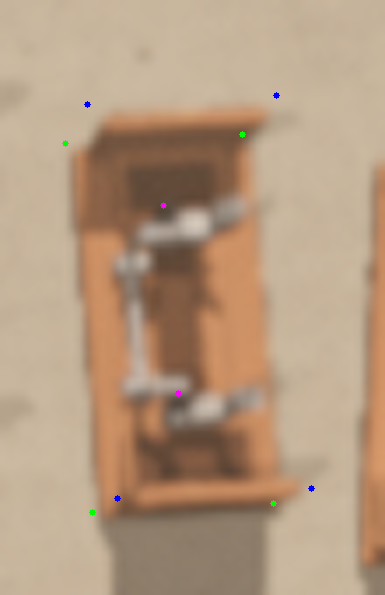

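```bash
python3 - <<'E'
from h import *
import pickle
d=pickle.load(open('d11.pkl','rb'))['wrist'];t=d['img']
f=lambda x0,y0,x1,y1,k,n:cv2.imwrite(n,cv2.cvtColor(cv2.resize(t[y0:y1,x0:x1],None,fx=k,fy=k,interpolation=cv2.INTER_CUBIC),cv2.COLOR_RGB2BGR))
f(165,85,345,275,4,'pics/c3.png')
p=np.array([.5978,.0048,.2679+.0187])
for v in (97,103,150,160,168,245,250,262): print(v,(onz(d,254,v,p[2]+.027)-p)[:2],(onz(d,254,v,p[2]+.011)-p)[:2])
for a in [(-.074,0,.027),(-.05,0,.027),(-.074,0,-.027),(0,0,.011),(-.074,.027,.027),(-.074,-.027,.027),(-.05,.027,.027),(-.05,-.027,.027)]: print(a,proj(d,p+np.array(a)).round(1))
E
```

```text
97 [-0.07592251  0.00019804] [-0.07588061  0.00022222]
103 [-0.07396313  0.00019844] [-0.07365147  0.00022268]
150 [-0.05803292  0.00020212] [-0.05552801  0.00022686]
160 [-0.05449736  0.00020301] [-0.05150567  0.00022788]
168 [-0.05162834  0.00020376] [-0.04824166  0.00022873]
245 [-0.0218866   0.00021248] [-0.0144051   0.00023865]
250 [-0.01980298  0.00021316] [-0.01203461  0.00023942]
262 [-0.01471516  0.00021483] [-0.00624631  0.00024133]
(-0.074, 0, 0.027) [253.4 102.9]
(-0.05, 0, 0.027) [253.4 172.5]
(-0.074, 0, -0.027) [253.4 100.7]
(0, 0, 0.011) [253.5 274.6]
(-0.074, 0.027, 0.027) [333.4 103.2]
(-0.074, -0.027, 0.027) [173.5 103.2]
(-0.05, 0.027, 0.027) [329.2 172.5]
(-0.05, -0.027, 0.027) [177.6 172.6]
```

View pics/c3.png

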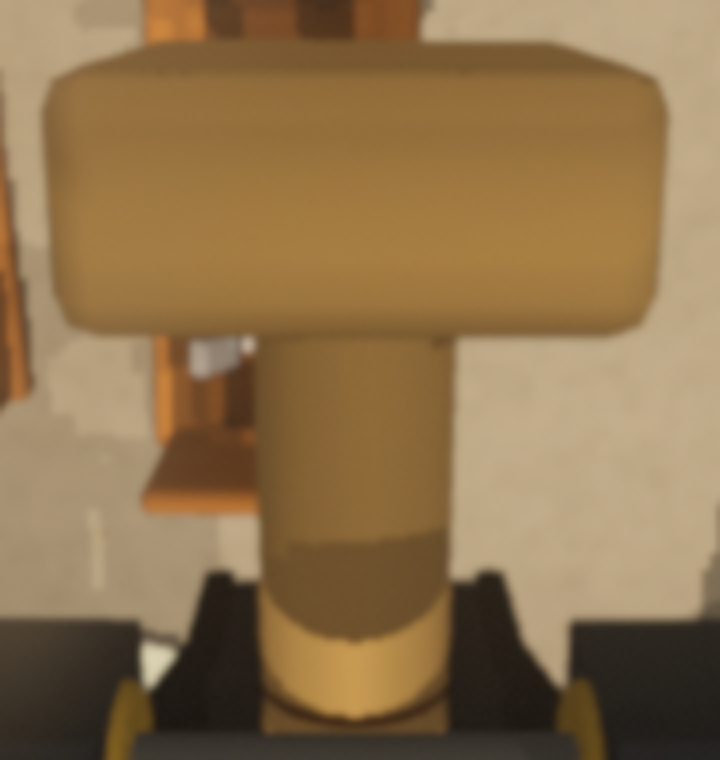

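Request:
drive_tool:
  increments: "-25 0 8 0 220;-25 0 8 0 220;-25 0 8 0 220;-25 0 8 0 220;-25 0 8 0 220;-27 0 9 0 220;0 0 0 -3.3 220;0 25 0 0 220;0 25 0 0 220;0 25 0 0 220;0 25 0 0 220;0 25 0 0 220;0 20 0 0 220;0 10 0 0 220;0 0 0 0 220;0 0 0 0 220"

```text
time: 21.65
position: [0.55, -0.1473, 0.1146]
tool_rot: [-1.183, -1.253, 1.251]
ft_force: [0.8, 1.3, -1.6]
grip_width: 0.241
```

```bash
python3 - <<'E'
from h import *
import pickle
D={n:grab(n,n+'12.png') for n in ['wrist','scene','top']}
pickle.dump(D,open('d12.pkl','wb'))
s=ctrl.get_state();print(s['position'],R.from_rotvec(s['tool_rot']).as_matrix().round(4))
t=D['scene']['img'];cv2.imwrite('pics/s12z.png',cv2.cvtColor(cv2.resize(t[190:340,240:430],None,fx=4,fy=4,interpolation=cv2.INTER_CUBIC),cv2.COLOR_RGB2BGR))
E
```

```text
[ 0.55001271 -0.147251    0.11447897] [[-5.770e-02  1.600e-03 -9.983e-01]
 [ 9.983e-01 -0.000e+00 -5.770e-02]
 [-1.000e-04 -1.000e+00 -1.600e-03]]
```

View pics/wrist12.png

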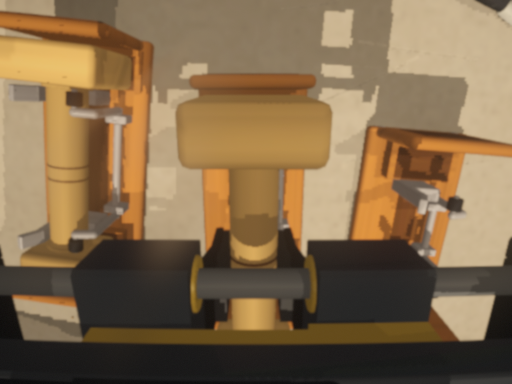

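View pics/s12z.png

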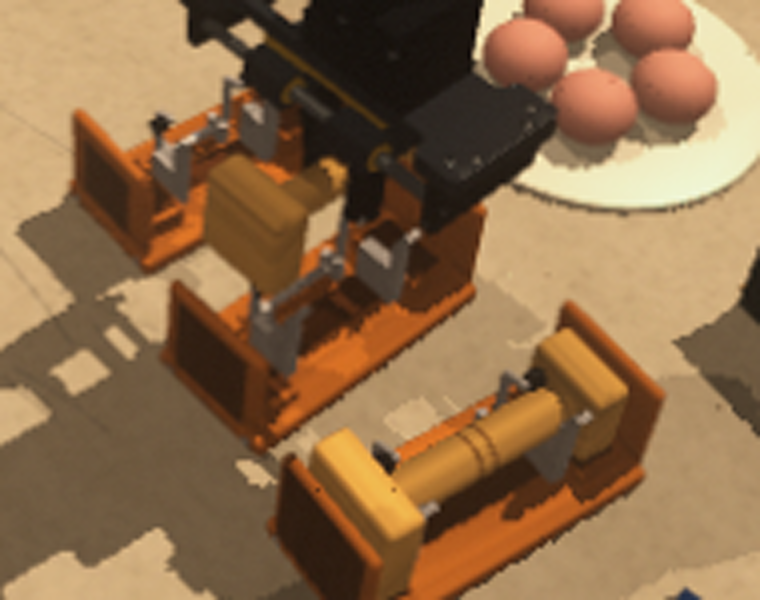

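```bash
python3 - <<'E'
from h import *
import pickle
d=pickle.load(open('d12.pkl','rb'))['wrist'];t=d['img']
cv2.imwrite('pics/c4.png',cv2.cvtColor(cv2.resize(t[60:250,160:350],None,fx=4,fy=4,interpolation=cv2.INTER_CUBIC),cv2.COLOR_RGB2BGR))
c=np.array([.5478,-.1475,0]);Rz=R.from_euler('z',3.3,degrees=True).as_matrix()
for a in [(-.087,.036,.076),(-.087,-.036,.076),(-.079,.036,.076),(-.079,-.036,.076),(-.042,.0105,.0675),(-.05,.042,.008),(-.05,-.042,.008)]: print(a,proj(d,c+Rz@np.array(a)).round(1))
p=np.array([.5500,-.1473,0])
for u,v in [(191,76),(315,76),(253,75),(253,88)]: print((Rz.T@(onz(d,u,v,.076)-p))[:2])
E
```

```text
(-0.087, 0.036, 0.076) [316.5  72.7]
(-0.087, -0.036, 0.076) [190.1  72.7]
(-0.079, 0.036, 0.076) [315.9  87.2]
(-0.079, -0.036, 0.076) [190.7  87.2]
(-0.042, 0.0105, 0.0675) [270.1 148.7]
(-0.05, 0.042, 0.008) [306.3 127.1]
(-0.05, -0.042, 0.008) [200.4 127.1]
[-0.08740417 -0.03563311]
[-0.08738113  0.03513969]
[-0.08780589 -0.00024334]
[-0.08065645 -0.00024661]
```

View pics/c4.png

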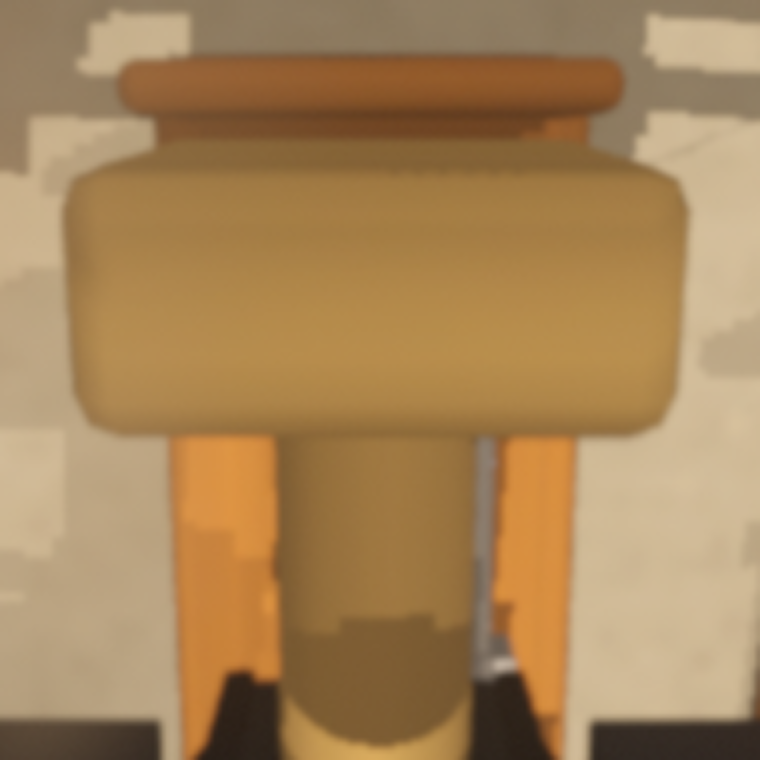

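Request:
drive_tool:
  increments: "0 10 0 0 220;0 10 0 0 220;0 10 0 0 220;0 8 0 0 220;0 7 0 0 220;0 5 0 0 220;0 0 0 0 220;0 0 0 0 220"
  squeeze: 40

```text
time: 22.8
position: [0.5497, -0.1472, 0.0638]
tool_rot: [-1.182, -1.252, 1.251]
ft_force: [-0.2, 0.5, -1.6]
grip_width: 0.239
```

```bash
python3 - <<'E'
from h import *
import pickle
D={n:grab(n,n+'13.png') for n in ['wrist','scene']}
pickle.dump(D,open('d13.pkl','wb'))
s=ctrl.get_state();print(s['position'],s['ft_force'],s['torque'])
t=D['scene']['img'];cv2.imwrite('pics/s13z.png',cv2.cvtColor(cv2.resize(t[210:330,260:400],None,fx=5,fy=5,interpolation=cv2.INTER_CUBIC),cv2.COLOR_RGB2BGR))
E
```

```text
[ 0.54976207 -0.1471536   0.06395259] [ 0.53606776 -0.99638234 -1.90954456] [ 0.02828034 -0.00828167 -0.03138167]
```

View pics/wrist13.png

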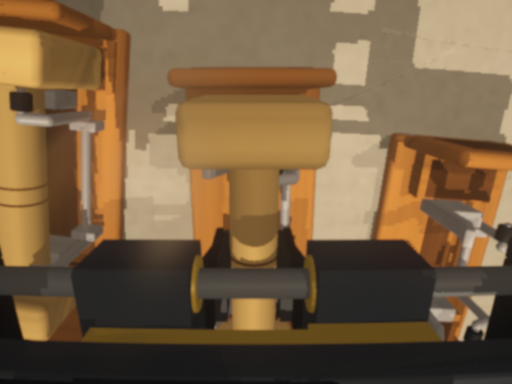

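View pics/s13z.png

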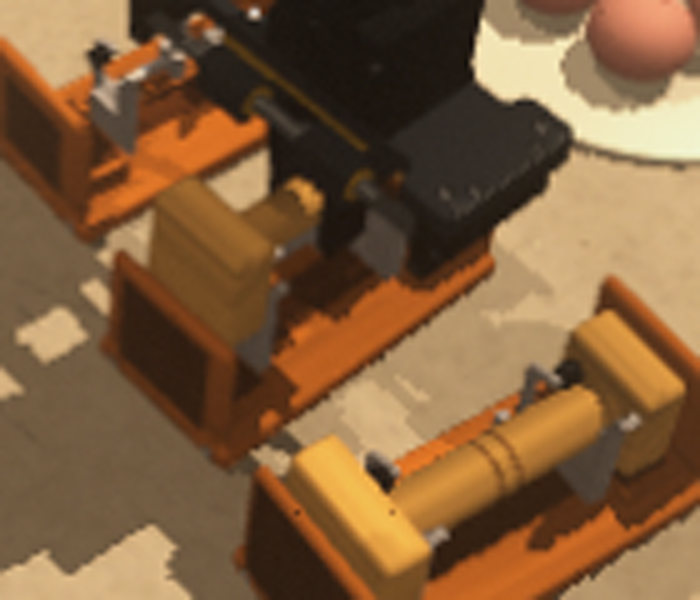

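Request:
drive_tool:
  increments: "0 4 0 0 220;0 4 0 0 220;0 4 0 0 220;0 4 0 0 220;0 0 0 0 220"

```text
time: 23.52
position: [0.5499, -0.1507, 0.0481]
tool_rot: [-1.187, -1.249, 1.252]
ft_force: [0.1, -6.0, 1.3]
grip_width: 0.239
```

Request:
drive_tool:
  increments: "0 4 0 0 220;0 4 0 0 220;0 0 0 0 220"

```text
time: 23.9
position: [0.5498, -0.1488, 0.0392]
tool_rot: [-1.184, -1.251, 1.253]
ft_force: [1.7, -5.0, -2.5]
grip_width: 0.24
```

```bash
python3 - <<'E'
from h import *
import pickle
D={n:grab(n,n+'14.png') for n in ['wrist','scene']}
s=ctrl.get_state();print(s['position'],s['ft_force'],s['torque'])
t=D['scene']['img'];cv2.imwrite('pics/s14z.png',cv2.cvtColor(cv2.resize(t[210:330,260:400],None,fx=5,fy=5,interpolation=cv2.INTER_CUBIC),cv2.COLOR_RGB2BGR))
E
```

```text
[ 0.54982546 -0.14877218  0.03926417] [ 1.45137226 -5.73084837 -2.05469228] [-1.19706116 -0.35110082  0.18953855]
```

View pics/s14z.png

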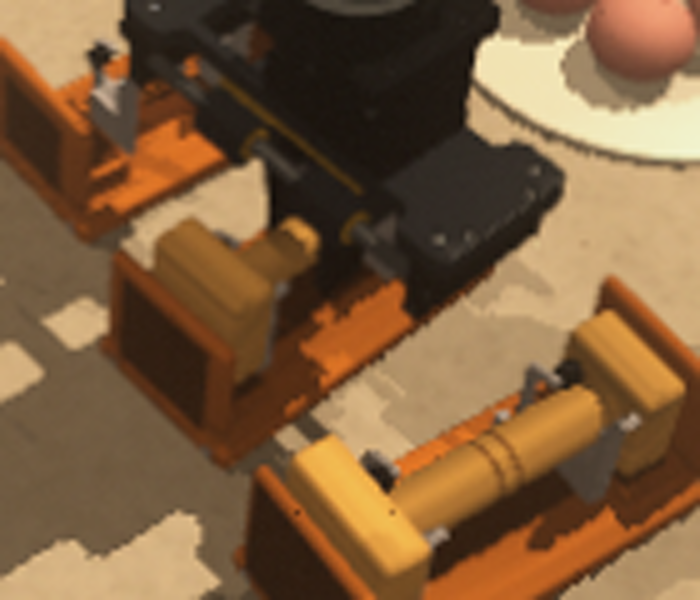

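View pics/wrist14.png

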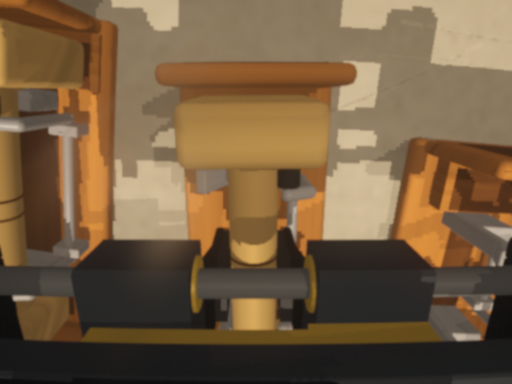

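Request:
drive_tool:
  increments: "0 3 0 0 220;0 3 0 0 220;0 2 0 0 220;0 0 0 0 220;0 0 0 0 220"

```text
time: 24.62
position: [0.5496, -0.1473, 0.0314]
tool_rot: [-1.182, -1.252, 1.252]
ft_force: [1.5, -4.9, -2.4]
grip_width: 0.237
```

Request:
drive_tool:
  increments: "0 2 0 0 220;0 0 0 0 220;0 0 0 0 220"

```text
time: 25.0
position: [0.5497, -0.1472, 0.031]
tool_rot: [-1.181, -1.252, 1.251]
ft_force: [-1.8, -1.8, 8.4]
grip_width: 0.237
```

```bash
python3 - <<'E'
from h import *
import pickle
D={n:grab(n,n+'15.png') for n in ['wrist','scene']}
s=ctrl.get_state();print(s['position'],s['ft_force'],s['torque'])
t=D['scene']['img'];cv2.imwrite('pics/s15z.png',cv2.cvtColor(cv2.resize(t[210:330,260:400],None,fx=5,fy=5,interpolation=cv2.INTER_CUBIC),cv2.COLOR_RGB2BGR))
E
```

```text
[ 0.54967474 -0.14714874  0.03099723] [-2.40903441 -3.52229452  7.1870789 ] [-0.53852786  0.30522958 -0.02283431]
```

View pics/s15z.png

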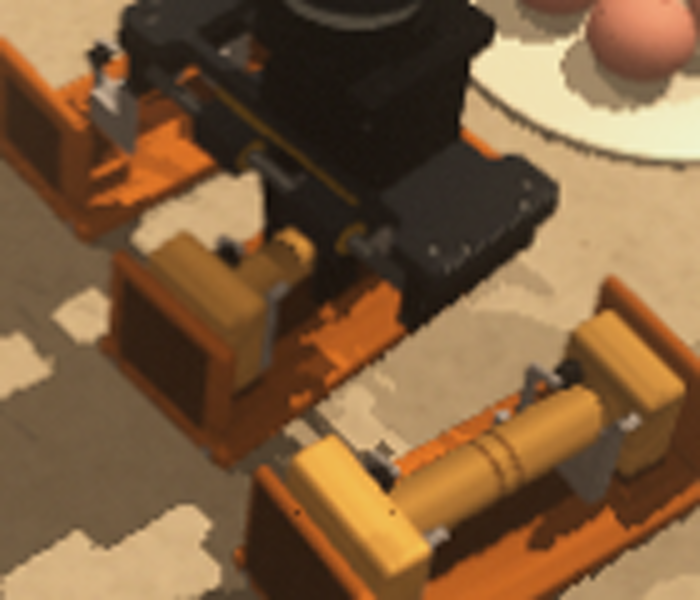

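View pics/wrist15.png

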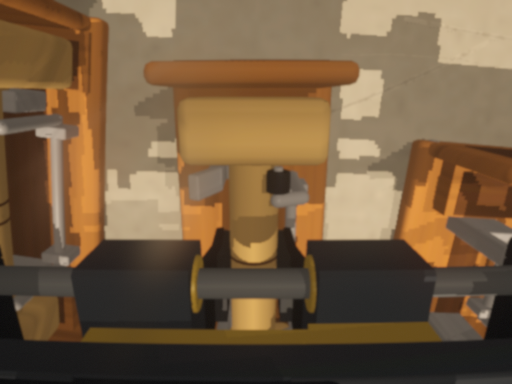

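Request:
drive_tool:
  increments: "0 2 0 0 220;0 0 0 0 220;0 0 0 0 220"

```text
time: 25.48
position: [0.5497, -0.1472, 0.0308]
tool_rot: [-1.181, -1.252, 1.25]
ft_force: [-8.6, -2.5, 19.9]
grip_width: 0.244
```

Request:
drive_tool:
  increments: "0 -3 0 0 220;0 0 0 0 200;0 0 0 0 185;0 0 0 0 170;0 0 0 0 155;0 0 0 0 145;0 0 0 0 145;0 0 0 0 145"

```text
time: 26.48
position: [0.5494, -0.147, 0.0305]
tool_rot: [-1.181, -1.252, 1.251]
ft_force: [-0.4, 0.3, 0.2]
grip_width: 0.426
```

```bash
python3 - <<'E'
from h import *
D={n:grab(n,n+'16.png') for n in ['wrist','scene']}
s=ctrl.get_state();print(s['position'],s['ft_force'],s['torque'])
E
```

```text
[ 0.54945807 -0.14710392  0.03056176] [-0.8580023   0.09524791 -0.0238603 ] [ 0.0202658   0.02565166 -0.0351112 ]
```

View pics/wrist16.png

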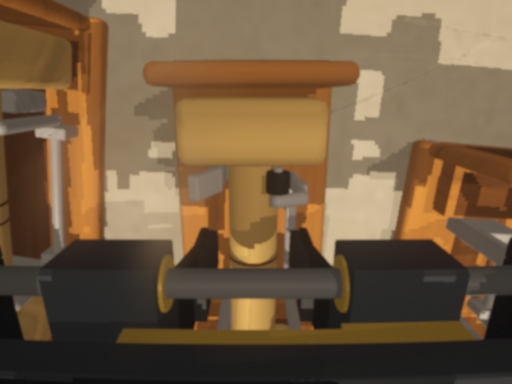

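Request:
drive_tool:
  increments: "0 -5 0 0 145;0 -10 0 0 145;0 -15 0 0 145;0 -20 0 0 145;0 -25 0 0 145;0 -25 0 0 145;0 -25 0 0 145;0 -25 0 0 145;0 -25 0 0 145;0 0 -25 0 145;0 0 -25 0 145;0 0 -25 0 145;0 0 -10 0 145;0 0 0 0 145;0 0 0 0 145"

```text
time: 28.45
position: [0.6335, -0.1427, 0.2059]
tool_rot: [-1.181, -1.251, 1.251]
ft_force: [-0.2, -0.2, 0.1]
grip_width: 0.43
```

```bash
python3 - <<'E'
from h import *
import pickle
D={n:grab(n,n+'17.png') for n in ['wrist','scene','top']}
pickle.dump(D,open('d17.pkl','wb'))
s=ctrl.get_state();print(s['time'],s['position'])
t=D['scene']['img'];cv2.imwrite('pics/s17z.png',cv2.cvtColor(cv2.resize(t[210:340,255:410],None,fx=4.5,fy=4.5,interpolation=cv2.INTER_CUBIC),cv2.COLOR_RGB2BGR))
E
```

```text
28.6 [ 0.63369468 -0.14254719  0.20594541]
```

View pics/s17z.png

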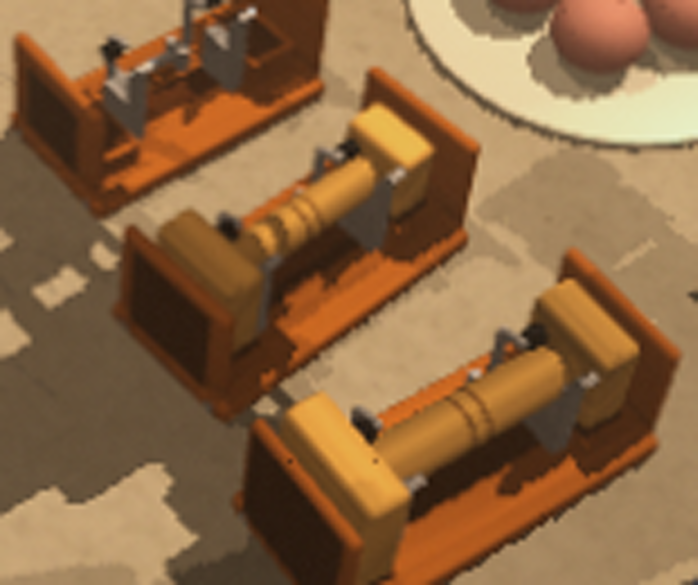

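View pics/wrist17.png

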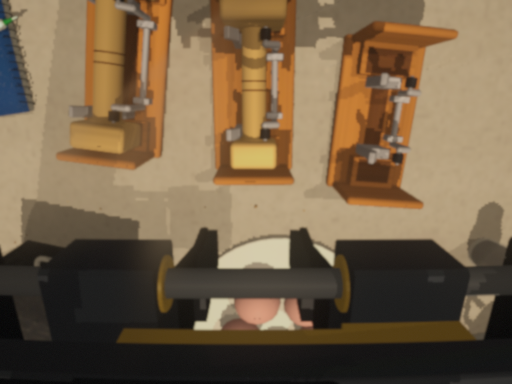

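View pics/scene17.png

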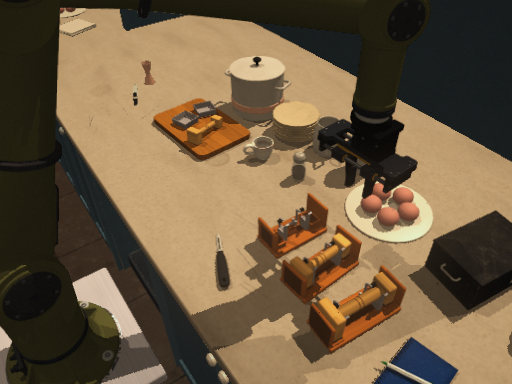

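```bash
python3 - <<'E'
from h import *
import pickle
d=pickle.load(open('d17.pkl','rb'))['wrist'];t=d['img']
cv2.imwrite('pics/c17.png',cv2.cvtColor(cv2.resize(t[0:195,190:310],None,fx=4,fy=3,interpolation=cv2.INTER_CUBIC),cv2.COLOR_RGB2BGR))
c=np.array([.5481,-.1472,0]);Rz=R.from_euler('z',3.3,degrees=True).as_matrix()
for q in [(266,34),(266,132)]: print('roller',(Rz.T@(onz(d,*q,.0675)-c))[:2])
for q in [(254.5,80),(254.5,96),(254.5,88)]: print('rings',(Rz.T@(onz(d,*q,.061)-c))[:2])
for q in [(231,165),(277,165)]: print('small head outer',(Rz.T@(onz(d,*q,.05)-c))[:2])
E
```

```text
roller [-0.04082872  0.01013048]
roller [0.04029577 0.01078838]
rings [-0.0042731   0.00059116]
rings [0.00931201 0.00058903]
rings [0.00248462 0.00059006]
small head outer [ 0.07371082 -0.02208434]
small head outer [0.0737557  0.02236066]
```

View pics/c17.png

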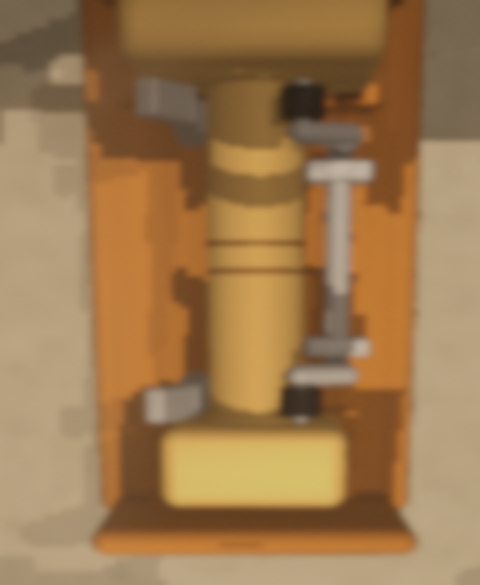

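Both rollers measure at y ≈ +10.1 and +10.8 mm (10.5 expected when closed). The shaft is centred and the heads sit between the forks and the boards. I'm handing the job in.

```bash
python3 -c "
from h import *
print(workorder.close_job())"
```

```text
the job is handed in; nothing more can be done
None
```

The medium tamper is home in its own holder, large head at the large outline, with both rollers closed over the shaft. I handed the job in at about 29 s of the 64 s allowed; no verdict is reported.

**What I did:**
- Gripped the tamper by the small head and carried it upright to a clear spot.
- Tipped it over its large head's edge at about 0.7 rad/s in a loose grip, set it on its side and let go.
- Took it again from above at mid-shaft, lined it up over the holder and pressed it down until it bottomed. The last push reached about 20 N.
- Opened the fingers a little and backed straight off.

**Last checks, from the wrist camera:**

| Check | Measured | Target |
|---|---|---|
| Roller positions across | 10.1 and 10.8 mm | 10.5 mm when closed |
| Shaft off-centre across | about 0.6 mm | within 5 mm |
| Small head outer face along | 73.7 mm | 74 mm |
| TCP height bottomed | 31 mm | 31.3 mm for a shaft axis at 50 mm |

The other tampers, the peeler, the shaker and the cup look unmoved by eye in the scene picture; I did not measure them.

**What disagreed:**
- **Top camera:** it differed from the wrist camera by about 3 to 5 mm, so I relied on the wrist camera.
- **Shaft rings:** a rough pixel reading put the middle about 2.5 mm along x, against about 0 from the small head. Either is within the 7 mm allowed.

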